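# Draw the finished solder pallet out of the soldering station

### The arm

A 7-joint arm with a two-finger parallel gripper is mounted at the origin on the work surface. World frame = base frame: x ahead of the robot, y to its left, z up, the work surface at z = 0. Lengths are in m, angles in rad, forces in N, time in s.
With the tool pointing down it reaches from about 0.425 to 0.95 m from the base axis. Payload 4.7 kg.
Tool frame: the origin (TCP) lies between the finger pads; the fingertips stand 25 mm ahead of it and the grasp point (between the pads) lies 6 mm ahead of it; z points along the fingers, y is the line along which they close (so a half turn about z gives the same grasp; the last joint's range is limited). The gripper opens to 85 mm and grips with 20 to 120 N. Pads are 22 mm wide; open, the fingers measure 114 mm over their backs; the gripper's body (76 mm by 85 mm) begins 54 mm behind the grasp point. The pads swing forward as they close: fully open they stand 13 mm farther back than shut.
Start: joints at [-1.309, 0.469, -0.049, 1.532, 0.024, 1.141, -0.082], TCP at [0.193, 0.647, 0.256] pointing down, gripper open.
Joint ranges: [-2.59, 2.59], [-0.33, 1.99], [-1.39, 1.29], [0.1, 2.45], [-1.04, 4.18], [0.21, 1.99], [-2.66, 2.66]. Speed limits (rad/s): [2.57, 2.57, 3.14, 3.14, 3.14, 3.14, 3.14].

### API

Orientations are given as a 3x3 rotation matrix whose columns are the frame's x, y, z axes.
In Python, from rig import * gives the robot as it stands. Calls block until the motion is done:
- movep(position, orientation): joint-space move of the TCP to a pose.
- move_l(position, attitude=None, feed=0.15, until_force=None): straight line of the TCP; attitude=None keeps the orientation; feed is the mean speed in m/s. With until_force (N) it stops when the force on the tool has changed by that much, and returns True; else False.
- move_joints(angles): joint-space move.
- command_gripper(opening, newtons=None): finger opening in m; newtons is the grip in N (None keeps the last); returns when the fingers have stopped.
- sleep(seconds).
- inverse_kinematics(position, orientation): joint angles nearest the present ones, or None.
- sense(): the state.
- camera(name): name is "scene" or "top"; returns (picture, depth): 480x640x3 uint8, red, green, blue; 480x640 float32, m along the optical axis (not along the pixel's ray), 0 where there is no reading.
- camera_params(name): a dict with "K" (3x3 intrinsics, pixels), "position" and "rotation" of the camera in the world. Camera axes: x right, y down, z forward; pixel columns grow to the right and rows downward; lengths in m; the calibration is good to about 2 mm. A picture is of the moment at which its call begins. camera_params takes no time and is no camera call.
A pose or a line that the arm cannot do raises Unreachable and nothing moves.
- finish_job(): hands the job in; it is judged then, once.
The state is a dict: "time_s": time; "joint_pos": joint angles; "qd": joint speeds; "joint_efforts": joint torques, N m; "position": TCP position; "tcp_rot": TCP orientation; "wrist_force": force on the tool from outside, world axes, zero at the start; "ft_torque": the same for the moment, N m; "finger_gap": finger opening in m; "gripper_force": force on a finger pad.
Only numpy, scipy, OpenCV 4.12 (cv2) and the standard library are available. Lean on these libraries where they do the work, as an engineer would, in place of code of your own. Each camera call takes 0.05 s, during which the arm holds its last target. There are 200 camera calls.

### The job

The board on the dark solder pallet is finished: press down on the pallet's orange finger pad, pull the pallet out from under the soldering head toward you until it rests against the blue front stop, then pick it up and lay it flat in the steel cooling tray without dropping it. Press just hard enough to pull it past its spring catch, never with more than 20 N; keep off the freshly soldered board and leave the soldering head, snips, solder reel and tip cleaner alone.

Things in the scene. Friction and masses are not known exactly. Their poses are not given: they have to be found in the camera images.
- bed: Fixed aluminium T-slot bed of the soldering station, 350 (x) x 220 (y) x 30 mm high; origin at the centre of its underside on the bench, x along the guideway away from the robot, z up. Along the guideway's centre line (y = -15 mm) two white low-friction slide strips (friction about 0.2, top 32 mm above the bench) carry the pallet from end to end.
- rail_front (a point): Front end of the guideway's two side rails, on its centre line at the height of the strips (32 mm above the bench); bed axes. The rails (14 mm wide, 64.5 mm apart inside, tops 50 mm above the bench) run from here 187 mm along the bed's +x; in front of it there are only the strips.
- plunger (a joint): Spring ball plunger in the bed's +y rail, 102 mm behind the rails' front end; value in m, 0 = ball fully out, grows to about 0.002 to 0.005 as it is pushed back. At the start the ball sits in a notch in the pallet's side; it takes a pull of about 6 to 10 N to get the pallet past it, after that it slides with 2 to 6 N.
- iron_tip (a point): Tip of the soldering iron, 65 mm above the bench, pointing down at the board. Above it the white head block, 36 mm square, 145 to 215 mm above the bench; its column stands 73 mm to the bed's -y and carries a grey controller, up to 295 mm above the bench, which begins 8 mm behind the tip. All fixed to the bed, axes as the bed.
- stop_face (a point): Middle of the rear face of the blue front stop on the bed (a bar 70 mm wide, top 42 mm above the bench); 37 mm above the bench, bed axes. The pallet's front edge comes to rest on this face; the pallet's centre is then 70 mm along the bed's +x from it.
- pad_top (a point): Centre of the top face of the orange silicone finger pad (36 x 46 mm, 3 mm thick, firm) at the pallet's front; 13 mm above the pallet's underside, 50 mm from its centre toward its front (-x). Pallet axes. At the start 5 mm below the rails' tops. Its friction on fingertips is about 0.7 to 1: to get past the plunger they must press with 10 to 15 N throughout the pull, or they slip.
- pallet_mid (a point): Centre, half-way up, of the dark solder pallet, a loose plate 140 (x) x 62 (y) x 10 mm, 0.25 to 0.5 kg; -x end is its front, z up. Starts 147 mm short of the stop. On top: finger pad in front, and the green board (72 x 44 mm) from 14 mm in front of the centre to 58 mm behind it, parts up to 20 mm above the pallet's underside. Out of the rails it can be gripped across its long sides.
- tray_in (a point): Centre of the inner floor of the fixed steel cooling tray, 206 (x) x 166 (y) mm outside, walls 3 mm thick with tops 20 mm above the bench, floor 3 mm above the bench.
- snips: Loose red-handled snips, 150 mm long, 8 mm thick, lying on the bed beside the +y rail; origin under its middle. Not to be moved.
- reel: Loose reel of solder lying on its flange, 60 mm across, 38 mm high, on the bench in front of the tray (robot side); origin at the centre of its underside. Not to be moved.
- cleaner: Loose tip cleaner, black pot with brass wool, 68 mm across, 44 mm high, on the bench in front of the tray (robot side); origin at the centre of its underside. Not to be moved.
There are look-alikes about, which are no part of the job. What is meant by the part that bears pad_top is not pink, purple or red, and is the smaller of those in its own colour.

How it is judged:
On the way:
1. the pallet has been drawn along the bed until its front edge is within 4 mm of the front stop, with the fingers pressing on its finger pad (x of pallet_mid in the frame of stop_face below 0.074 m and z of pallet_mid in the frame of stop_face below 0.004 m and contact force between the fingers and grip_pad above 0.5 N), for 0.1 s.
At the end, for the whole second after the job is handed in: The pallet lies flat (within 0.06 rad) on the floor of the cooling tray, right way up, its centre within 60 mm of the tray's centre, at rest and released (horizontal distance between pallet_mid and tray_in below 0.06 m and z of pallet_mid in the frame of tray_in below 0.009 m and angle between pallet_mid's own z axis and vertical below 0.06 rad and linear speed of pallet below 0.01 m/s); the robot touches nothing.
It fails at once if the fingers press on the pallet's finger pad with more than 20 N (contact force between the fingers and grip_pad above 20 N).
It fails at once if the robot touches the soldered board (more than 0.5 N) (contact force between any of the fingers, the arm and board above 0.5 N).
It fails at once if the pallet is dropped or flung: it moves faster than 0.35 m/s with no finger on it (linear speed of pallet above 0.35 m/s and contact force between the fingers and pallet below 0.05 N).
It fails at once if the robot knocks against the soldering head (more than 3 N) (contact force between any of the fingers, the arm and head above 3 N).
It fails at once if the snips, the solder reel or the tip cleaner are moved by more than 15 mm (distance of any of snips, reel, cleaner from where it was at the start of the episode above 0.015 m).
It also fails if it takes over 72 s, if anything falls off the work surface, if the arm or the gripper's body presses on something with over 40 N, if the wrist force passes 120 N, or if a joint passes its speed limit or range.

## Working session

There is one attempt and no reset: what is moved stays moved. The work goes in short steps, each a Python script; the robot and the scene stay as the last script left them, time stands still between calls to the robot, and variables do not carry over. Pictures are saved under pics/ and viewed, at most 10 in all, crops included, and the job is handed in when it is done.

```bash
mkdir -p pics; ls; cat > h.py <<'E'
from rig import *
import numpy as np, cv2
def save(n,p): cv2.imwrite('pics/'+n,cv2.cvtColor(p,cv2.COLOR_RGB2BGR))
def ray(P,u,v):
    d=np.array(P['rotation'])@np.linalg.inv(P['K'])@np.array([u,v,1.]); return np.array(P['position']),d
def onz(P,u,v,z):
    o,d=ray(P,u,v); return o+d*(z-o[2])/d[2]
def deproj(P,u,v,dep):
    o,d=ray(P,u,v); return o+d*dep
E
python3 - <<'E'
from h import *
np.set_printoptions(precision=4,suppress=True)
for n in('scene','top'):
    p,d=camera(n); save(n+'0.png',p); np.savez(n+'0.npz',p=p,d=d); P=camera_params(n); print(n,P['position'],P['rotation'],P['K'])
s=sense();print(s['time_s'],s['tcp_rot'],s['finger_gap'])
E
```

```text
pics
scene [ 0.5865 -0.447   0.7841] [[ 0.9785  0.1524 -0.1387]
 [ 0.2056 -0.7681  0.6065]
 [-0.0141 -0.622  -0.7829]] [[457.6881   0.     321.0705]
 [  0.     457.6881 232.8481]
 [  0.       0.       1.    ]]
top [0.3077 0.0902 1.331 ] [[ 0.0123 -0.9925  0.1218]
 [-0.9997 -0.0098  0.0215]
 [-0.0201 -0.122  -0.9923]] [[604.0004   0.     332.9469]
 [  0.     604.0004 240.68  ]
 [  0.       0.       1.    ]]
0.1 [[-0.958   0.2867 -0.0004]
 [ 0.2867  0.958  -0.0017]
 [-0.0001 -0.0018 -1.    ]] 0.08546627918429407
```

View pics/scene0.png

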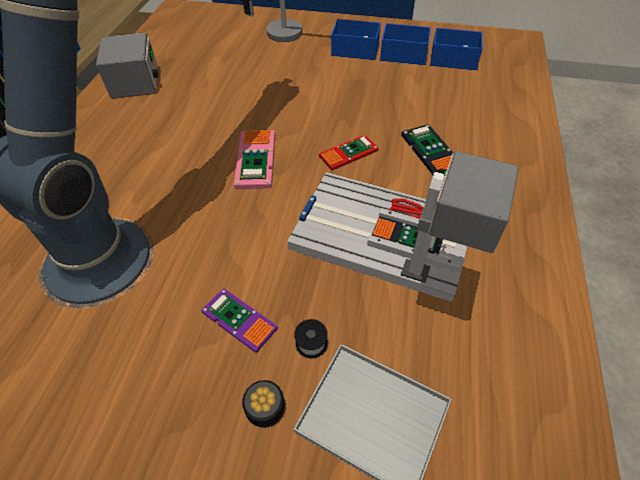

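View pics/top0.png

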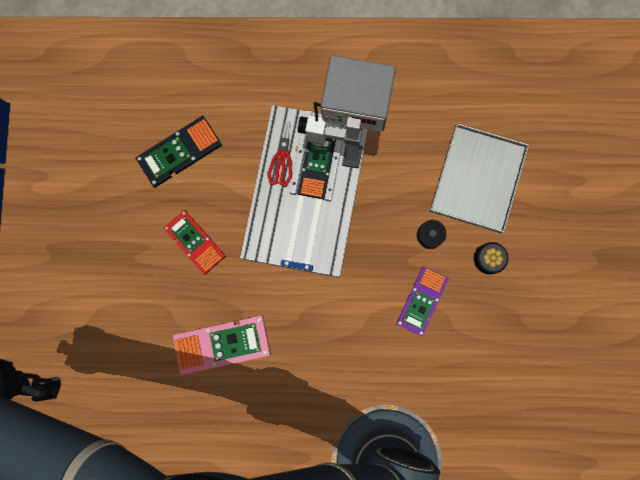

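The scene view shows the bed at (380,240) and the pallet's orange pad at (384,229). In the top view the pad is at (313,187), the blue stop at (297,265), the tray at (479,178), the reel at (431,234) and the cleaner at (491,258).

Pad-bearing candidates (top view): dark on bed (315,170), larger dark loose on bench (178,150), red (194,242), pink (222,345), purple (423,300). The one on the bed fits: it is dark, smaller than the other dark one, and sits in the guideway. I'll confirm with a crop and measure.

```bash
cat >> h.py <<'E'
def tri(P1,a,P2,b):
    o1,d1=ray(P1,*a);o2,d2=ray(P2,*b)
    s=np.linalg.lstsq(np.c_[d1,-d2],o2-o1,rcond=None)[0]
    p,q=o1+d1*s[0],o2+d2*s[1]; return (p+q)/2,np.linalg.norm(p-q)
def comps(p,lo,hi,amin=40):
    h=cv2.cvtColor(p,cv2.COLOR_RGB2HSV); m=cv2.inRange(h,lo,hi); m=cv2.morphologyEx(m,cv2.MORPH_CLOSE,np.ones((3,3)))
    c,_=cv2.findContours(m,cv2.RETR_EXTERNAL,cv2.CHAIN_APPROX_NONE)
    return [k for k in c if cv2.contourArea(k)>amin]
def cen(k): M=cv2.moments(k); return np.array([M['m10'],M['m01']])/M['m00']
E
python3 - <<'E'
from h import *
np.set_printoptions(precision=4,suppress=True)
for n in('scene','top'):
    z=np.load(n+'0.npz');p,d=z['p'],z['d'];P=camera_params(n)
    for nm,lo,hi in(('orange',(8,170,120),(20,255,255)),('blue',(105,120,60),(120,255,255))):
        for k in comps(p,lo,hi):
            c=cen(k);r=cv2.minAreaRect(k);u,v=c.round().astype(int)
            print(n,nm,c,cv2.contourArea(k),np.array(r[1]),r[2],deproj(P,*c,d[v,u]))
    # tray: low-saturation
    h=cv2.cvtColor(p,cv2.COLOR_RGB2HSV);m=cv2.inRange(h,(0,0,100),(180,60,255))
    c,_=cv2.findContours(m,cv2.RETR_EXTERNAL,cv2.CHAIN_APPROX_NONE)
    for k in c:
        if cv2.contourArea(k)>3000:
            r=cv2.minAreaRect(k);q=cv2.approxPolyDP(k,8,True)[:,0];print(n,'grey',cen(k),cv2.contourArea(k),q.tolist())
z=np.load('top0.npz')['p']
a=cv2.resize(z[40:290,125:385],None,fx=2.3,fy=2.3,interpolation=cv2.INTER_CUBIC);save('crop.png',a)
E
```

```text
scene orange [325.3481 475.7729] 56.5 [12. 22.] 90.0 [ 0.5523 -0.306   0.0019]
scene orange [546.358  470.8498] 81.0 [13.0615 29.8758] 46.97493362426758 [ 0.883  -0.2305  0.0023]
scene orange [523.6532 466.9189] 74.0 [22.9456 13.1398] 11.309932708740234 [ 0.8503 -0.2311 -0.0004]
scene orange [ 48.1765 474.4129] 144.5 [16.9941 42.4853] 63.43495178222656 [ 0.1302 -0.3912 -0.    ]
scene orange [151.4776 462.2853] 52.0 [14.6154 26.5385] 67.38013458251953 [ 0.2809 -0.3425  0.0004]
scene orange [120.5516 467.23  ] 71.0 [17. 25.] 0.0 [ 0.2375 -0.3592  0.003 ]
scene orange [257.8636 467.1879] 55.0 [14.961  34.5484] 32.735225677490234 [ 0.4473 -0.3156  0.0026]
scene orange [495.1804 457.7451] 42.5 [19.6611  9.0309] 41.18592834472656 [ 0.8076 -0.2268  0.0001]
scene orange [541.2109 458.2135] 64.0 [13.7072 27.5159] 23.96249008178711 [ 0.8783 -0.2124 -0.0016]
scene orange [242.4016 440.2892] 41.5 [ 9.2637 23.6004] 36.02737808227539 [ 0.4111 -0.2825  0.0004]
scene orange [  4.9469 435.3188] 69.0 [12.2893 25.8661] 20.556045532226562 [ 0.0288 -0.3539  0.0015]
scene orange [199.3056 435.1285] 48.0 [
[... 9823 characters left out ...]
68 186.745] 306.5 [20.9296 16.1891] 10.30484676361084 [0.5833 0.1649 0.0437]
top orange [201.8419 134.5876] 495.5 [25.44  20.988] 57.9946174621582 [0.7066 0.4168 0.017 ]
top blue [296.4451 265.1326] 88.0 [31.7591  4.9758] 10.619654655456543 [0.4125 0.1959 0.0395]
top grey [479.5916 177.4024] 6802.0 [[457, 124], [431, 209], [502, 232], [527, 144]]
top grey [310.4569 207.6601] 6354.5 [[299, 110], [268, 263], [329, 274], [349, 167], [337, 140], [326, 199], [293, 195], [308, 151], [298, 120], [308, 118], [308, 132], [359, 134], [346, 138]]
top grey [357.6058  87.384 ] 3496.0 [[331, 56], [322, 108], [383, 119], [394, 66]]
top grey [324.0425   8.1914] 10459.5 [[0, 0], [0, 16], [639, 17], [639, 0]]
```

View pics/crop.png

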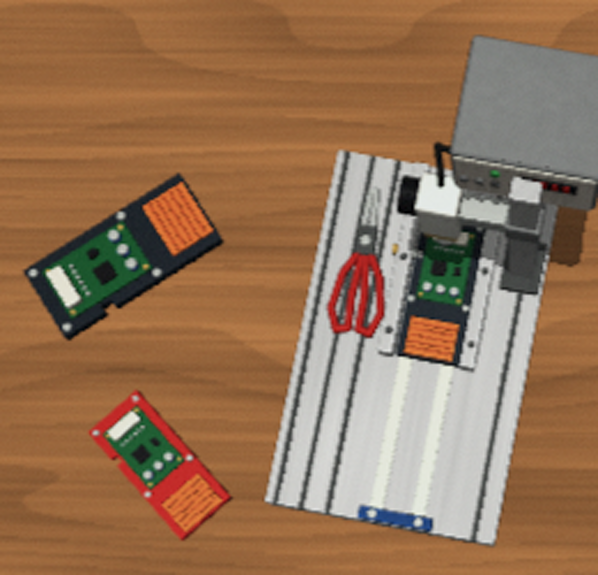

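The crop shows both dark pallets. The bed's pad covers 306 px² against 495 px² for the loose one, so the bed pallet (pad at top (312,187)) is the one meant. Next I'll get metric poses and the head clearance.

```bash
python3 - <<'E'
from h import *
np.set_printoptions(precision=4,suppress=True)
T=camera_params('top');S=camera_params('scene')
pad,e=tri(S,(383.87,228.16),T,(312.07,186.75));print('pad',pad,e)
st,e=tri(S,(307.6,207.2),T,(296.45,265.13));print('stop',st,e)
for a,b in (((341,344.5),(432,209.5)),((451,399),(457,124.5)),):
    print('tray pairs',tri(S,a,T,b))
print('tray corners top',[onz(T,u,v,.02)[:2] for u,v in((457,124),(431,209.5),(502,232),(527,144))])
# axis from strips' white in top view, plane .032
z=np.load('top0.npz');p,d=z['p'],z['d']
k=[k for k in comps(p,(8,170,120),(20,255,255)) if abs(cen(k)-[312,187]).max()<5][0]
b=cv2.boxPoints(cv2.minAreaRect(k));print('pad box',[onz(T,*q,.045)[:2] for q in b])
k=[k for k in comps(p,(105,120,60),(120,255,255)) if abs(cen(k)-[296,265]).max()<5][0]
b=cv2.boxPoints(cv2.minAreaRect(k));print('stop box',[onz(T,*q,.042)[:2] for q in b])
# bed frame cloud: 3D heights near head
v,u=np.mgrid[0:480,0:640];o=np.array(T['position']);D=np.stack([u,v,np.ones_like(u)],-1)@(np.array(T['rotation'])@np.linalg.inv(T['K'])).T
X=o+D*d[...,None]
m=(d>0)&(u>270)&(u<400)&(v>50)&(v<275)
ax=pad-st;ax[2]=0;ax/=np.linalg.norm(ax);ay=np.array([-ax[1],ax[0],0]);print('yaw',np.arctan2(ax[1],ax[0]))
Q=np.stack([(X-pad)@ax,(X-pad)@ay,X[...,2]],-1)[m]
for lo,hi in((.046,.06),(.06,.1),(.1,.14),(.14,.2),(.2,.23),(.23,.28),(.28,.31)):
    q=Q[(Q[:,2]>lo)&(Q[:,2]<hi)]
    if len(q):print(lo,hi,len(q),np.percentile(q,[1,99],axis=0).ravel())
# strips edge line
h=cv2.cvtColor(p,cv2.COLOR_RGB2HSV);mm=cv2.inRange(h,(15,8,200),(50,60,255))&((u>270)&(u<340)&(v>200)&(v<262)).astype(np.uint8)*255
c,_=cv2.findContours(mm,cv2.RETR_EXTERNAL,cv2.CHAIN_APPROX_NONE)
for k in c:
    if cv2.contourArea(k)>100:
        w=np.array([onz(T,*q,.032)[:2] for q in k[:,0]],np.float32);f=cv2.fitLine(w,cv2.DIST_L2,0,.01,.01).ravel();print('strip',cv2.contourArea(k),np.arctan2(f[1],f[0]),f[2:])
E
```

```text
pad [0.582  0.1645 0.0439] 0.002536626433647759
stop [0.4117 0.1956 0.038 ] 0.0019920087098335513
tray pairs (array([ 0.5389, -0.0978,  0.0216]), np.float64(0.0009217312271803539))
tray pairs (array([ 0.7332, -0.1552,  0.0184]), np.float64(0.0005760677185204588))
tray corners top [array([ 0.7336, -0.155 ]), array([ 0.5396, -0.0957]), array([ 0.4913, -0.2496]), array([ 0.6887, -0.3089])]
pad box [array([0.5695, 0.1901]), array([0.6048, 0.1845]), array([0.5968, 0.1395]), array([0.5616, 0.1453])]
stop box [array([0.4131, 0.2299]), array([0.4237, 0.2282]), array([0.4118, 0.1609]), array([0.4013, 0.1627])]
yaw -0.18054491596997366
0.046 0.06 1150 [-0.0202 -0.0674  0.0461  0.1591  0.049   0.056 ]
0.06 0.1 70 [ 0.0753 -0.082   0.0602  0.0988  0.0074  0.0995]
0.1 0.14 80 [ 0.0726 -0.0819  0.1007  0.0826  0.0123  0.1393]
0.14 0.2 577 [ 0.0703 -0.0849  0.1411  0.0991  0.0322  0.1997]
0.2 0.23 632 [ 0.0705 -0.1215  0.2005  0.1031  0.0361  0.2293]
0.23 0.28 734 [ 0.0757 -0.1252  0.2308  0.1161  0.0076  0.2796]
0.28 0.31 3774 [ 0.0946 -0.1255  0.2831  0.194  -0.0085  0.2994]
strip 330.0 -0.18316424 [0.4888 0.1625]
strip 325.0 -0.17680171 [0.4898 0.2028]
```

```bash
cat >> h.py <<'E'
np.set_printoptions(precision=4,suppress=True)
yaw=-0.180
ax=np.array([np.cos(yaw),np.sin(yaw),0]);ay=np.array([-ax[1],ax[0],0]);dn=np.array([0,0,-1.])
def Rot(y): return np.c_[np.cross(y,dn),y,dn]
R=Rot(ay)
pad=np.array([.582,.1645,.0445])
def W():
    f=np.mean([(sleep(.02),sense()['wrist_force'])[1] for _ in range(4)],0); return f
E
python3 - <<'E'
from h import *
p=pad-ax*.004
command_gripper(0.0,20)
movep([*(p-ax*.12)[:2],.20],R)
move_l([*p[:2],.12],R,feed=.15)
move_l([*p[:2],.082],R,feed=.1)
s=sense();print(s['time_s'],s['position'],s['finger_gap'],'F0',W())
r=move_l([*p[:2],.062],feed=.01,until_force=4)
s=sense();print(r,s['time_s'],s['position'],W(),s['joint_pos'])
save('press.png',camera('scene')[0])
E
```

```text
4.4417 [0.578  0.1653 0.082 ] 7.489435349871273e-05 F0 [0.5229 0.0411 0.0953]
True 5.7083 [0.5781 0.1652 0.0702] [-0.2873 -0.1344  5.319 ] [-0.484   0.5694  0.1829  1.8782 -0.1516  0.7076  1.1768]
```

View pics/press.png

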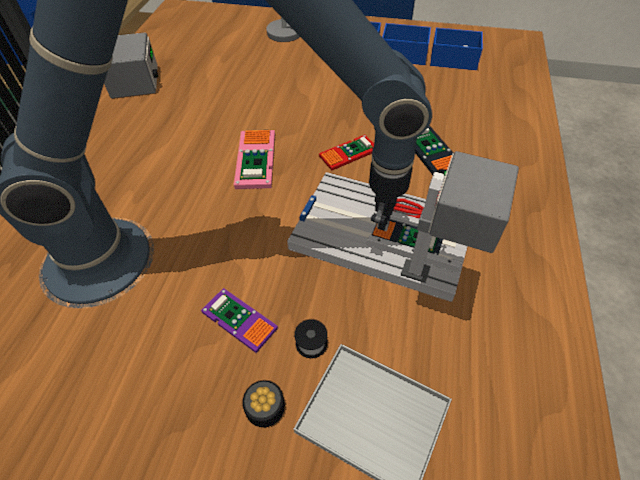

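The fingertips are on the orange pad at (384,228), clear of the head. I'll ramp up the pressure, then pull in small force-regulated steps.

```bash
python3 - <<'E'
from h import *
c=np.array(sense()['position']);z=c[2]
F=W()[2];k=3000.
while F<12.6:
    dz=min(.0003,(13-F)/k); z-=max(dz,.00005); move_l([c[0],c[1],z],R,feed=.005); F2=W()[2]
    print(round(z,5),round(F2,2)); F=F2
    if c[2]-z>.006: break
print(sense()['position'])
q=c.copy()
for i in range(12):
    q=q-ax*.0015; move_l([q[0],q[1],z],R,feed=.02); f=W();
    print(i,round((c-q)@ax,4),round(z,5),f,'t',round(sense()['time_s'],2), sense()['position'])
    F=np.linalg.norm(f)
    z+=np.clip((f[2]-13)/4000.,-.0003,.0003)
    if F>18: print('high');break
E
```

```text
0.06981 5.46
0.06951 7.36
0.06921 9.54
0.06891 11.37
0.06861 12.83
[0.5781 0.1652 0.0701]
0 0.0015 0.06861 [-0.4945 -1.3778 10.0875] t 7.83 [0.578  0.1652 0.0701]
1 0.003 0.06831 [ 1.6745 -0.9562  9.565 ] t 8.15 [0.5778 0.1653 0.0701]
2 0.0045 0.06801 [ 3.4511 -1.1596  9.2388] t 8.47 [0.5772 0.1656 0.0701]
3 0.006 0.06771 [ 4.2204 -1.7087  8.8893] t 8.78 [0.5766 0.1659 0.0701]
4 0.0075 0.06741 [ 5.7276 -1.2467  8.7739] t 9.1 [0.5761 0.1661 0.0701]
5 0.009 0.06711 [ 6.0031 -2.0165  9.9951] t 9.42 [0.575  0.1664 0.0701]
6 0.0105 0.06681 [ 5.6782 -1.8375 11.9848] t 9.73 [0.5736 0.1667 0.0701]
7 0.012 0.06655 [ 4.7067 -2.1809 13.1224] t 10.05 [0.5723 0.167  0.0701]
8 0.0135 0.06658 [ 4.4704 -2.1373 13.176 ] t 10.37 [0.5706 0.1674 0.0701]
9 0.015 0.06663 [ 4.1167 -1.7525 14.0421] t 10.68 [0.569  0.1676 0.0701]
10 0.0165 0.06689 [ 4.0486 -1.3973 13.1836] t 11.0 [0.5671 0.1679 0.0701]
11 0.018 0.06693 [ 4.2332 -1.4364 12.6289] t 11.32 [0.5656 0.1682 0.0701]
```

```bash
python3 - <<'E'
from h import *
p,d=camera('scene');p0=np.load('scene0.npz')['p']
save('c2.png',cv2.resize(np.hstack([p0[170:300,290:430],p[170:300,290:430]]),None,fx=2.8,fy=2.8,interpolation=cv2.INTER_CUBIC))
print(W(),sense()['position'])
E
```

```text
[ 4.3103 -1.085  12.8134] [0.5656 0.1682 0.0701]
```

View pics/c2.png

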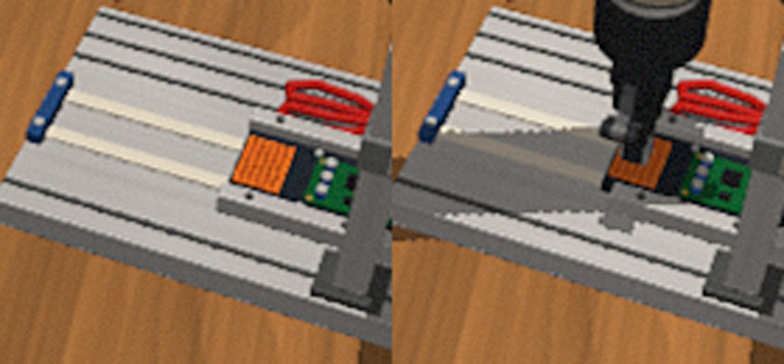

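The pallet now sticks out past the rail front by about 12 mm and the fingers hold the same spot on the pad, so the catch is passed without slip. I'll pull on to the stop.

```bash
python3 - <<'E'
from h import *
p0=pad-ax*.004
q=p0-ax*.018; z=.06693
for i in range(60):
    act=(p0-np.array(sense()['position']))@ax
    st=.006 if act<.130 else .0025
    q=q-ax*st; move_l([q[0],q[1],z],R,feed=.05); 
    f=np.mean([sense()['wrist_force'] for _ in range(3)],0);a=(p0-np.array(sense()['position']))@ax
    if i%3==0 or a>.13: print(i,round((p0-q)@ax,4),round(a,4),round(z,5),f,round(sense()['time_s'],2))
    z+=np.clip((f[2]-12)/5000.,-.0003,.0003)
    if np.linalg.norm(f)>18.5: print('high');break
    if a>.135 and (f@ax>8.0 or a>.156): print('stop');break
sleep(.3);print(W(),sense()['position'])
E
```

```text
0 0.024 0.0192 0.06693 [ 4.2145 -1.4931 14.1321] 11.7
3 0.042 0.0379 0.06749 [ 2.4576 -0.0647 11.9205] 12.5
6 0.06 0.0567 0.06774 [ 1.6022 -0.6297 12.7847] 13.3
9 0.078 0.0746 0.06778 [ 2.6134 -0.2109 11.1935] 14.1
12 0.096 0.0927 0.06786 [ 1.6065 -1.3564 13.2413] 14.9
15 0.114 0.111 0.06813 [ 1.8251 -0.2733 12.4848] 15.7
18 0.132 0.1289 0.06814 [ 2.1739 -1.0171 11.8047] 16.5
19 0.138 0.1349 0.0681 [ 2.1964  0.317  12.1025] 16.77
20 0.1405 0.137 0.06812 [ 3.4355 -0.1381 11.5023] 17.02
21 0.143 0.1392 0.06802 [ 2.4622 -0.9579 11.9291] 17.27
22 0.1455 0.1417 0.06801 [ 3.8191 -0.5562 11.6814] 17.52
23 0.148 0.1441 0.06794 [ 3.8935 -0.7026 12.4778] 17.77
24 0.1505 0.1468 0.06804 [ 3.0087 -0.6123 11.8003] 18.02
25 0.153 0.1491 0.068 [ 2.1574 -0.3824 12.5783] 18.27
26 0.1555 0.1519 0.06811 [ 2.6098 -0.354  11.8074] 18.52
27 0.158 0.1543 0.06808 [ 2.523  -0.0936 10.9226] 18.77
28 0.1605 0.1557 0.06786 [ 6.5837 -0.4899 10.5688] 19.02
29 0.163 0.157 0.06757 [ 7.6108 -1.9848 12.3321] 19.27
stop
[ 6.5611 -1.4354 11.1   ] [0.424  0.1954 0.07  ]
```

```bash
python3 - <<'E'
from h import *
s=np.array(sense()['position'])
move_l([s[0],s[1],.11],R,feed=.05)
command_gripper(.085,40)
movep([.45,.42,.25],R)
a,_=camera('scene');b,_=camera('top');T=camera_params('top');S=camera_params('scene')
ks=[k for k in comps(a,(8,170,120),(20,255,255)) if abs(cen(k)-[325,210]).max()<22];kt=[k for k in comps(b,(8,170,120),(20,255,255)) if abs(cen(k)-[300,253]).max()<18]
print([cen(k) for k in ks],[cen(k) for k in kt])
if ks and kt: 
    P,e=tri(S,cen(ks[0]),T,cen(kt[0]));print(P,e,'expected',pad-ax*.147)
    r=cv2.boxPoints(cv2.minAreaRect(kt[0]));print([onz(T,*q,.045)[:2] for q in r])
save('c3.png',np.vstack([cv2.resize(a[160:280,270:470],None,fx=3,fy=2.4),cv2.resize(b[150:280,250:390],(600,288))])[:600])
print(sense()['time_s'])
E
```

```text
[array([318.8869, 208.0278])] [array([297.6731, 252.5408])]
[0.438  0.1929 0.0441] 0.0027369847860441144 expected [0.4374 0.1908 0.0445]
[array([0.4254, 0.218 ]), array([0.4606, 0.2124]), array([0.453 , 0.1686]), array([0.4179, 0.1743])]
22.5583
```

View pics/c3.png

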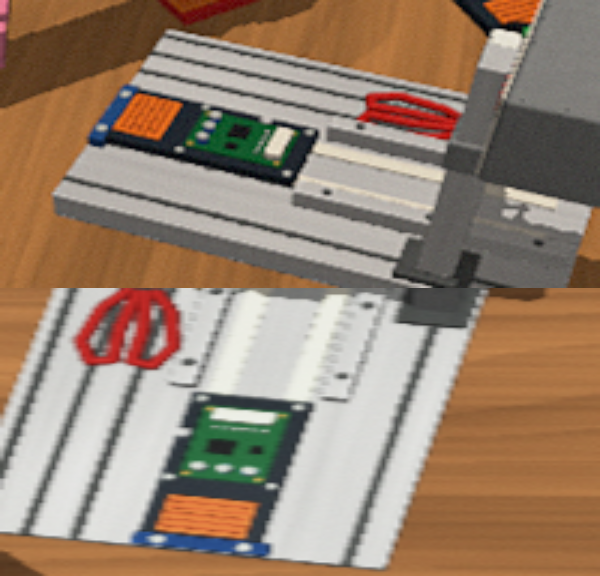

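The pallet rests against the blue stop (pad at scene (319,208), top (298,253)), free of the rails. Now the grasp.

```bash
python3 - <<'E'
from h import *
c=np.array([.4386,.193,0])+ax*.050
command_gripper(.078,50)
movep([*c[:2],.14],R)
move_l([*c[:2],.075],R,feed=.1)
print(W())
r=move_l([*c[:2],.051],feed=.03,until_force=6);print('hit',r,sense()['position'],W())
if not r:
    command_gripper(.05,50);s=sense();print(s['finger_gap'],s['gripper_force'],W(),s['position'])
    move_l([*c[:2],.060],R,feed=.03);s=sense();print(s['finger_gap'],s['gripper_force'],W(),s['time_s'])
    move_l([*c[:2],.14],R,feed=.08);s=sense();print(s['finger_gap'],s['gripper_force'],W(),s['time_s'])
a,_=camera('scene');save('c4.png',cv2.resize(a[100:280,230:470],None,fx=2.5,fy=2.5))
E
```

```text
[ 0.1209 -0.2486  0.1201]
hit False [0.4879 0.1841 0.0511] [-0.2314 -0.2118 -0.6527]
0.06047805145500982 54.61370408535004 [-1.4852 -0.4696  5.7287] [0.4881 0.1841 0.0516]
0.06050512531903235 55.229820013046265 [ 1.2936 -0.2752 -3.5322] 26.525
0.06048585145723247 55.16788959503174 [-0.0909  0.0849 -3.3837] 27.7417
```

View pics/c4.png

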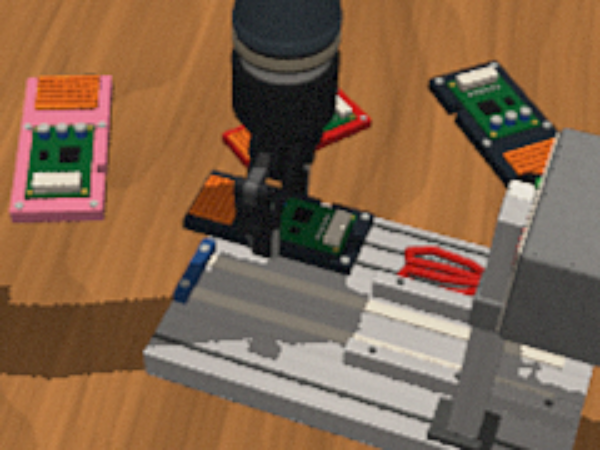

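The pallet is held level with a grip gap of 60.5 mm and a weight of about 3.5 N. I'll carry it well in front of the controller, then over the tray.

```bash
python3 - <<'E'
from h import *
t=-.297;Rt=Rot(np.array([-np.sin(t),np.cos(t),0]))
C=np.array([.6133,-.2023])
move_l([.47,.10,.16],R,feed=.15)
move_l([.47,-.08,.16],R,feed=.15)
move_l([*C,.14],Rt,feed=.12)
s=sense();print(s['finger_gap'],W(),s['position'],s['time_s'])
move_l([*C,.045],Rt,feed=.08)
print(W())
r=move_l([*C,.019],Rt,feed=.015,until_force=3);s=sense();print(r,s['position'],W(),s['time_s'])
a,_=camera('scene');save('c5.png',a[240:480,200:520])
E
```

```text
0.060599845853200204 [-0.2124 -0.1906 -3.7813] [ 0.613  -0.2017  0.1401] 31.675
[ 0.3726 -0.3526 -3.7723]
True [ 0.6133 -0.2023  0.0231] [-0.1125  0.3882  5.7568] 34.4667
```

View pics/c5.png

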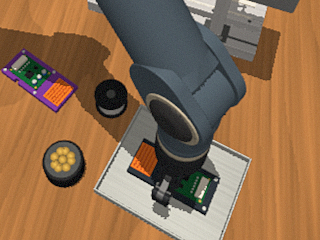

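The pallet is down inside the tray (crop (172,180)), and the contact height matches the tray floor. Releasing now.

```bash
python3 - <<'E'
from h import *
s=np.array(sense()['position'])
move_l([s[0],s[1],.0235],feed=.01)
command_gripper(.080,20);print(sense()['finger_gap'],W())
move_l([s[0],s[1],.12],feed=.06)
movep([.45,.0,.30],R)
a,_=camera('scene');b,d=camera('top')
T=camera_params('top');S=camera_params('scene')
kt=[k for k in comps(b,(8,170,120),(20,255,255)) if 420<cen(k)[0]<530 and 120<cen(k)[1]<235]
ks=[k for k in comps(a,(8,170,120),(20,255,255),150) if 295<cen(k)[0]<450 and 345<cen(k)[1]<478]
print([cen(k) for k in ks],[cen(k) for k in kt])
for k in ks: 
  for q in kt: print(tri(S,cen(k),T,cen(q)))
print(sense()['time_s'],W());save('c6.png',np.hstack([a[240:480,200:520],b[80:320,320:640]]))
E
```

```text
0.07983460714146083 [-0.1868  0.25   -0.1335]
[array([345.4372, 398.7293])] [array([472.3394, 198.8162])]
(array([ 0.5639, -0.188 ,  0.0149]), np.float64(0.002801316150982706))
38.4667 [ 0.0651 -0.1544  0.2235]
```

View pics/c6.png

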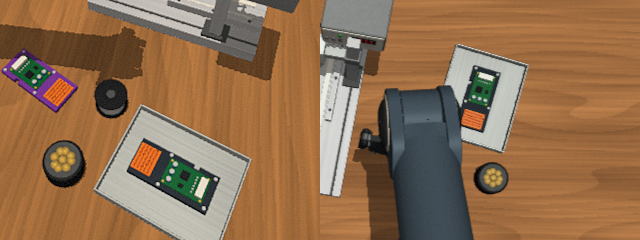

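The pallet lies flat and centred in the tray (pad top at 15 mm, scene (345,399)). Reel and cleaner are where they were, and the arm is clear.

```bash
python3 -c "
from rig import *
print(finish_job())"
```

```text
the job is handed in; nothing more can be done
None
```

I drew the pallet past its catch to the blue stop, laid it flat in the cooling tray, and handed the job in at about 38 s of the 72 s; force readings stayed under 20 N, and no verdict was returned.

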